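# Focus and shoot: two-stage shutter release at the jeweller's bench

## Robot

A 6-joint arm with a two-finger parallel gripper is mounted at the origin on the work surface. World frame = base frame: x ahead of the robot, y to its left, z up, the work surface at z = 0. Lengths are in m, angles in rad, forces in N, time in s.
With the tool pointing down it reaches from about 0.25 to 0.725 m from the base axis. Payload 4 kg.
Tool frame: the origin (TCP) lies on the centre line of the jaws, within the pads' length; the fingertips stand 17 mm ahead of it and the grasp point (between the pads) lies 2 mm behind it; z points along the fingers, y is the line along which they close (so a half turn about z gives the same grasp; the last joint's range is limited). The gripper opens to 85 mm and grips with 20 to 120 N. Pads are 22 mm wide; open, the fingers measure 114 mm over their backs; the gripper's body (76 mm by 85 mm) begins 54 mm behind the grasp point. The pads swing forward as they close: fully open they stand 13 mm farther back than shut.
Start: joints at [-1.318, 0.241, 0.005, 1.335, 0, 1.571], TCP at [0.125, -0.484, 0.248] pointing down, gripper open.
Joint ranges: [-2.72, 2.72], [-1.05, 1.87], [-1.09, 1.28], [-1.99, 2.15], [-1.42, 1.44], [-3.14, 3.14]. Speed limits (rad/s): [2.79, 2.79, 3.14, 3.14, 3.14, 3.14].

## Interface

Orientations are given as a unit quaternion [x, y, z, w].
In Python, from workcell import get_obs, imaging, order gives the robot as it stands.
- The arm moves only by the tool apply_moves, never from a script. Its argument "targets" is a list that holds one entry, the list of rows, each a list of 5 numbers: the shift along the world's x, y, z in units of 40 mm (1.0 is 40 mm), then the turn about the world's z in degrees, then the gripper command: -1 is shut, 1 is fully open, values between are in proportion. In form: [[[dx, dy, dz, turn, fingers], ...]]. A call has 1 to 8 rows; each row shifts and turns the commanded pose from where the row before left it; what a row does not reach is not made up. A row lasts 1/12 s, in which the tool goes at most 41.7 mm and 7.16 degrees, less where a joint would pass 70% of its speed; a pose out of reach is approached as far as the arm can. A call is refused whole if a number of a shift passes 1 or a number of a turn 7.16, either way. A call with a gripper value outside its range is refused whole. The fingers move at their own pace and stop on an object; the grip force is fixed at half the most. Time passes only in rows, so rows that do not move let the fingers close. It gives the time, the measured TCP pose, the force, the opening and the grip force at its end, in the units of the state.
- get_obs(): the state, without advancing time (a new reading comes with each control period).
- imaging.camera(name): name is "side" or "top" or "wrist"; returns (picture, depth): 400x640x3 uint8, blue, green, red; 400x640 float32, m along the optical axis (not along the pixel's ray), 0 where there is no reading.
- imaging.get_calibration(name): a dict with "camera_matrix" (3x3 intrinsics, pixels), "eye" and "rotation" of the camera in the world; the wrist camera has in their place "hand_eye" (4x4, takes a point from camera to tool coordinates, whose origin is the TCP and whose axes are the flange's). Camera axes: x right, y down, z forward; pixel columns grow to the right and rows downward; lengths in m; the calibration is good to about 2 mm. A picture is of the moment at which its call begins: read the wrist's pose just before it. get_calibration takes no time and is no camera call.
- order.job_done(): hands the job in; it is judged then, once.
The state is a dict: "clock": time; "joint_pos": joint angles; "joint_vel": joint speeds; "tau": joint torques, N m; "eef_pos": TCP position; "tool_rot": TCP orientation; "ft_force": force on the tool from outside, world axes, zero at the start; "ft_torque": the same for the moment, N m; "grip_width": finger opening in m; "grasp_force": force on a finger pad.
Only numpy, scipy, OpenCV 4.12 (cv2) and the standard library are available. Lean on these libraries where they do the work, as an engineer would, in place of code of your own. Each camera call takes 0.05 s, during which the arm holds its last target. There are 200 camera calls.

## Task

Take a sharp picture of the ring under the bench camera: half-press the round mushroom-shaped shutter release to its first click and hold it there for about a second so the camera focuses, then press it fully home to shoot, and let it come all the way up again. Leave the lamp switch, the similar box with the low square key, untouched.

Things in the scene. Friction and masses are not known exactly. Their poses are not given: they have to be found in the camera images.
- release_top (a point): centre of the flat top of the shutter release: a black round mushroom cap, 44 mm across and 10 mm thick, on a bright steel sleeve (34 mm across) standing on a grey box 100 x 94 x 45 mm (x, y, z) fixed to the bench. The cap's top is 81 mm above the bench at rest; this point moves down with the cap. z points up; press straight down anywhere within about 15 mm of it with closed fingers
- release_key (a joint): first stage: how far the cap has gone down over the sleeve, 0 (up) to 0.012 m (end of the first stage). It springs back; it starts to move at 1.5 N and takes 4.5 N at 12 mm. The first click (focus) is made from 9 mm on
- release_plunger (a joint): second stage: how far the steel sleeve has been pushed into the box, 0 (up) to 0.010 m (fully home). It does not move until the cap is at the end of its first stage and the push reaches 12 N, so a push of 5 to 11 N rests firmly at the half-press; 18 N takes it fully home, 22 mm below the rest height in all. The shutter fires from 7 mm on; below 4 mm it still counts as a half-press. It springs back
- lamp_box: the lamp switch, to be left alone: the same grey box, 100 x 94 x 45 mm, fixed to the bench, with a black square key 40 x 40 mm that stands only 12 mm above the box (top 57 mm above the bench). Origin at the centre of its underside, z up
There are look-alikes about, which are no part of the job. Leave any pink or red look-alike of the part that bears release_top alone.

How it is judged:
By the outcome, as a careful person would: the job done as asked, in the order asked, and still so for the second after the job is handed in, with the robot touching nothing.
It also fails if it takes over 29 s, if anything falls off the work surface, if the arm or the gripper's body presses on something with over 40 N, if the wrist force passes 120 N, or if a joint passes its speed limit or range.

## Working session

There is one attempt and no reset: what is moved stays moved. The work goes in short steps, Python scripts to look and compute and a tool call to move; the robot and the scene stay as the last step left them, time stands still between calls to the robot, and variables do not carry over. Pictures are saved under pics/ and viewed, at most 10 in all, crops included, and the job is handed in when it is done.

Besides the shell and the picture viewer there is one more tool, called after "Emit:" as name(argument=value, ...) on one line, values as JSON. apply_moves: Moves the arm, as the interface text tells. Its arguments: {"type":"object","properties":{"targets":{"type":"array","items":{"type":"array","items":{"type":"array","items":{"type":"number"}}}}},"required":["targets"]}

```bash
mkdir -p pics
cat > h.py <<'E'
import numpy as np,cv2
from workcell import get_obs,imaging,order
def cam(n):
    p,d=imaging.camera(n); c=imaging.get_calibration(n); return p,d,c
def pt(c,u,v,z):
    K=np.array(c["camera_matrix"]);R=np.array(c["rotation"]);e=np.array(c["eye"])
    r=R@np.linalg.inv(K)@np.array([u,v,1.]); return e+r*(z-e[2])/r[2]
def deproj(c,u,v,d):
    K=np.array(c["camera_matrix"]);R=np.array(c["rotation"]);e=np.array(c["eye"])
    return e+R@np.linalg.inv(K)@np.array([u,v,1.])*d
E
python3 - <<'E'
from h import *
o=get_obs();print(o["clock"],o["eef_pos"],o["tool_rot"],o["ft_force"])
ims=[]
for n in("top","side"):
    p,d,c=cam(n);np.savez(f"{n}.npz",p=p,d=d);cv2.imwrite(f"pics/{n}.png",p);print(n,c)
E
```

```text
0.0 [ 0.12488927 -0.48354219  0.24743055] [ 9.92026329e-01  1.26026655e-01 -1.26282826e-04 -1.01462332e-03] [ 0.11217944 -0.72275661  0.19507573]
top {'camera_matrix': array([[519.80357605,   0.        , 321.56895799],
       [  0.        , 519.80357605, 202.47783948],
       [  0.        ,   0.        ,   1.        ]]), 'eye': array([0.3027805 , 0.00881675, 0.95704742]), 'rotation': array([ 0.73137354, -0.67423871,  0.06794199, -0.07667325])}
side {'camera_matrix': array([[500.09002475,   0.        , 315.13978015],
       [  0.        , 500.09002475, 191.33245424],
       [  0.        ,   0.        ,   1.        ]]), 'eye': array([ 0.32732716, -0.72318704,  0.55757863]), 'rotation': array([ 0.86590803, -0.0949183 ,  0.04532859, -0.48901853])}
```

View pics/top.png

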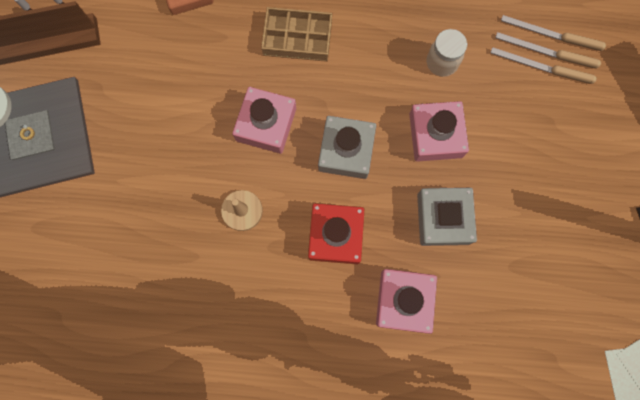

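View pics/side.png

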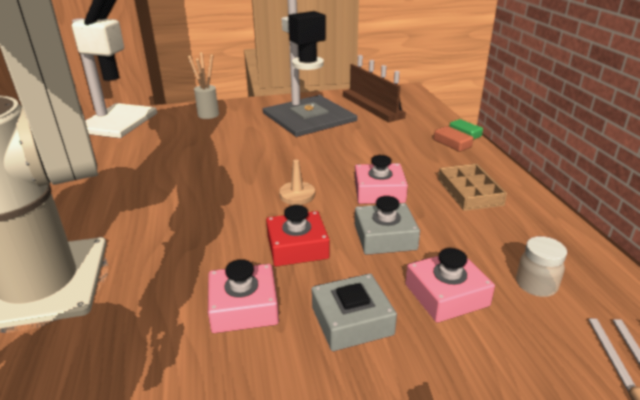

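Candidates: in the top picture the grey box with a round cap is at (348,140), and in the side picture at (387,208). The grey box with the square key, at (449,214) top and (352,297) side, is the lamp switch. The pink boxes at (264,112), (443,125) and (409,300) and the red one at (337,231) are look-alikes. Grey with a round mushroom cap fits the release. I'll measure it and confirm in a crop.

```bash
sed -i 's/R=np.array(c\["rotation"\])/R=Rot.from_quat(c["rotation"]).as_matrix()/; 1a from scipy.spatial.transform import Rotation as Rot' h.py
python3 - <<'E'
from h import *
P={}
for n,(u,v),(z) in (("top",(348,140),.081),("side",(387,205),.081),("top",(449,214),.057)):
    f=np.load(n+".npz");c=imaging.get_calibration(n)
    m=(f["p"].max(2)<62).astype(np.uint8)
    k,l,s,ce=cv2.connectedComponentsWithStats(m)
    i=min((i for i in range(1,k) if s[i,4]>60),key=lambda i:np.hypot(*(ce[i]-(u,v))))
    a,b=ce[i];dd=f["d"][int(b),int(a)]
    print(n,s[i],ce[i],"plane",pt(c,a,b,z).round(4),"depth",deproj(c,a,b,dd).round(4))
a=np.load("top.npz")["p"][95:185,300:400];b=np.load("side.npz")["p"][180:270,337:437]
cv2.imwrite("pics/crop.png",cv2.resize(np.hstack([a,b]),None,fx=4,fy=4,interpolation=cv2.INTER_CUBIC))
E
```

```text
Traceback (most recent call last):
ValueError: min() iterable argument is empty
```

Run:
```python
from h import *
for n,(u,v),(z) in (("top",(348,140),.081),("side",(387,205),.081),("top",(449,214),.057)):
    f=np.load(n+".npz");c=imaging.get_calibration(n)
    g=f["p"].max(2);t=int(g[v-3:v+4,u-3:u+4].mean())+22
    roi=np.zeros_like(g);roi[v-22:v+23,u-22:u+23]=1
    m=((g<t)&(roi>0)).astype(np.uint8)
    k,l,s,ce=cv2.connectedComponentsWithStats(m)
    i=1+np.argmax(s[1:,4])
    a,b=ce[i];dd=f["d"][int(b),int(a)]
    print(n,t,s[i],ce[i].round(1),"plane",pt(c,a,b,z).round(4),"depth",deproj(c,a,b,dd).round(4))
a=np.load("top.npz")["p"][95:185,300:400];b=np.load("side.npz")["p"][180:270,337:437]
cv2.imwrite("pics/crop.png",cv2.resize(np.hstack([a,b]),None,fx=4,fy=4,interpolation=cv2.INTER_CUBIC))
```

```text
top 89 [334 127  26  24 497] [346.8 139. ] plane [ 0.6019 -0.0079  0.081 ] depth [ 0.6006 -0.0078  0.0848]
side 50 [377 197  21  15 248] [386.8 203.8] plane [ 0.5991 -0.0222  0.081 ] depth [ 0.6001 -0.0198  0.0793]
top 87 [435 202  28  24 610] [448.4 213.5] plane [ 0.4874 -0.1962  0.057 ] depth [ 0.4875 -0.1964  0.0564]
```

View pics/crop.png

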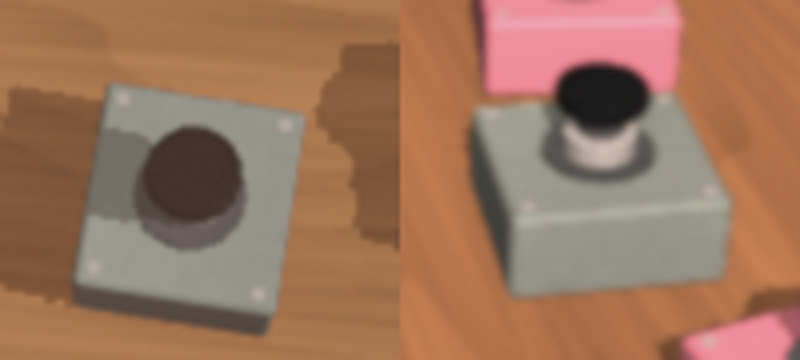

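The crop shows the grey box with a round black cap on a steel sleeve, so this is the release, at about (0.601, -0.012). The depth heights of 79–85 mm fit the given 81 mm. Moving closer now and shutting the fingers.

Emit:
apply_moves(targets=[[[0.6,0.6,0,0,-1],[0.6,0.6,0,0,-1],[0.6,0.6,0,0,-1],[0.6,0.6,0,0,-1],[0.6,0.6,0,0,-1],[0.6,0.6,0,0,-1],[0.6,0.6,0,0,-1],[0.6,0.6,0,0,-1]]])

```text
clock: 0.77
eef_pos: [0.3177, -0.2906, 0.248]
tool_rot: [0.992, 0.126, -0.0, -0.0]
ft_force: [0.5, -0.0, -0.4]
grip_width: -0.0
grasp_force: 0.0
```

Emit:
apply_moves(targets=[[[0.6,0.6,0,0,-1],[0.6,0.6,0,0,-1],[0.6,0.6,0,0,-1],[0.6,0.6,0,0,-1],[0.6,0.6,0,0,-1],[0.6,0.6,0,0,-1],[0.6,0.6,0,0,-1],[0,0,0,0,-1]]])

```text
clock: 1.43
eef_pos: [0.4884, -0.1202, 0.2475]
tool_rot: [0.992, 0.129, 0.001, -0.001]
ft_force: [0.9, -0.5, 0.9]
grip_width: 0.0002
grasp_force: 0.0
```

Run:
```python
from h import *
o=get_obs();p,d=imaging.camera("wrist");c=imaging.get_calibration("wrist")
np.savez("w.npz",p=p,d=d,e=o["eef_pos"],q=o["tool_rot"]);cv2.imwrite("pics/w1.png",p)
print(c)
T=np.eye(4);T[:3,:3]=Rot.from_quat(o["tool_rot"]).as_matrix();T[:3,3]=o["eef_pos"]
M=T@np.array(c["hand_eye"]);q=np.linalg.inv(M)@[.601,-.012,.081,1];k=np.array(c["camera_matrix"])@q[:3];print(k[:2]/k[2],M[:3,3])
```

```text
{'camera_matrix': array([[330.40004529,   0.        , 319.88670382],
       [  0.        , 330.40004529, 199.30703666],
       [  0.        ,   0.        ,   1.        ]]), 'hand_eye': array([[-1.79965563e-05, -9.47920957e-01, -3.18505667e-01,
         8.21693030e-02],
       [ 9.99999838e-01, -1.98347530e-04,  5.33809111e-04,
         4.65855407e-04],
       [-5.69183655e-04, -3.18505606e-01,  9.47920806e-01,
        -1.25286008e-01],
       [ 0.00000000e+00,  0.00000000e+00,  0.00000000e+00,
         1.00000000e+00]])}
[223.00223543  15.73416178] [ 0.56780198 -0.0998496   0.37296385]
```

View pics/w1.png

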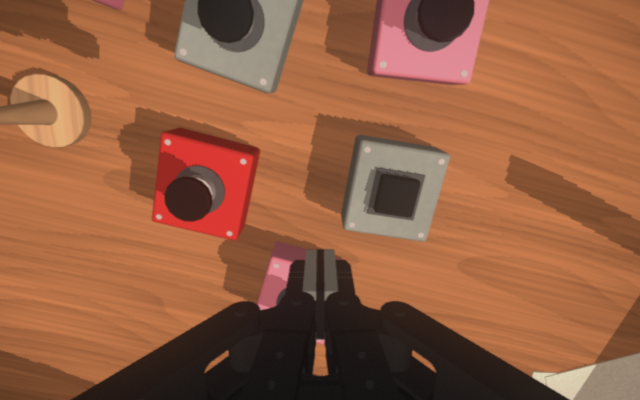

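The wrist view shows the grey release cap at about (226,14), against a prediction of (223,16). That refines it to about (0.602, -0.014). Moving over it and part of the way down.

Emit:
apply_moves(targets=[[[0.7,0.66,0,0,-1],[0.7,0.66,0,0,-1],[0.7,0.66,0,0,-1],[0.7,0.66,0,0,-1],[0,0,-0.7,0,-1],[0,0,-0.7,0,-1],[0,0,-0.7,0,-1],[0,0,-0.7,0,-1]]])

```text
clock: 2.15
eef_pos: [0.5963, -0.0193, 0.1347]
tool_rot: [0.992, 0.126, -0.001, 0.0]
ft_force: [0.5, -0.7, -0.9]
grip_width: -0.0002
grasp_force: 0.0
```

Emit:
apply_moves(targets=[[[0,0,0,0,-1],[0,0,0,0,-1]]])

```text
clock: 2.32
eef_pos: [0.595, -0.0193, 0.1347]
tool_rot: [0.992, 0.126, -0.003, -0.0]
ft_force: [0.2, -0.3, 0.3]
grip_width: -0.0003
grasp_force: 0.0
```

Run:
```python
from h import *
p,d,c=cam("side");print(get_obs()["eef_pos"])
cv2.imwrite("pics/s2.png",cv2.resize(p[110:290,290:490],None,fx=3,fy=3,interpolation=cv2.INTER_CUBIC))
```

```text
[ 0.59678031 -0.01932361  0.13682581]
```

View pics/s2.png

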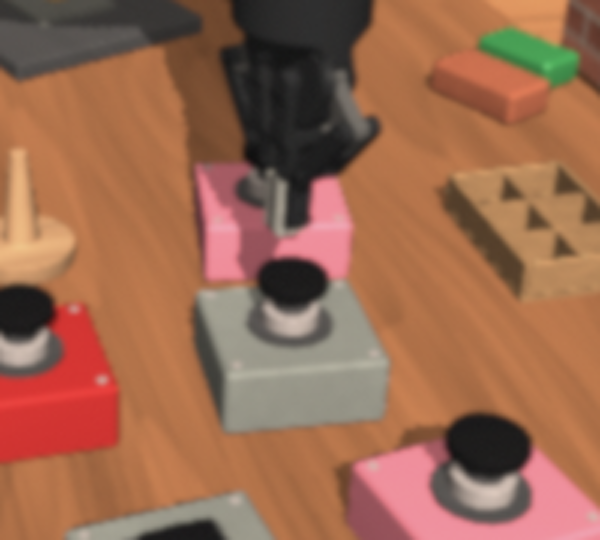

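Fingertips are closed above the cap, at about (285,230) in the crop with the cap at (292,283). Correcting x/y by a few mm and descending to just above it.

Emit:
apply_moves(targets=[[[0.13,0.1,-0.4,0,-1],[0,0,-0.4,0,-1],[0,0,0,0,-1],[0,0,0,0,-1]]])

```text
clock: 2.7
eef_pos: [0.6027, -0.0149, 0.1059]
tool_rot: [0.992, 0.126, 0.001, 0.0]
ft_force: [-0.4, 0.5, -0.5]
grip_width: -0.0001
grasp_force: 0.0
```

Emit:
apply_moves(targets=[[[0,0,-0.1,0,-1],[0,0,-0.1,0,-1],[0,0,-0.05,0,-1],[0,0,0,0,-1]]])

```text
clock: 3.03
eef_pos: [0.6033, -0.0147, 0.0951]
tool_rot: [0.992, 0.126, 0.001, 0.0]
ft_force: [1.4, 0.2, 1.7]
grip_width: -0.0
grasp_force: 1.0
```

Contact. Continuing in small steps to the half-press.

Emit:
apply_moves(targets=[[[0,0,-0.1,0,-1],[0,0,-0.05,0,-1],[0,0,0,0,-1]]])

```text
clock: 3.28
eef_pos: [0.6032, -0.0147, 0.0886]
tool_rot: [0.992, 0.126, 0.001, 0.0]
ft_force: [1.2, 0.1, 3.6]
grip_width: -0.0005
grasp_force: 1.8
```

Emit:
apply_moves(targets=[[[0,0,-0.04,0,-1],[0,0,0,0,-1]]])

```text
clock: 3.45
eef_pos: [0.6031, -0.0146, 0.0871]
tool_rot: [0.992, 0.126, 0.001, 0.0]
ft_force: [2.1, -0.7, 4.1]
grip_width: 0.0002
grasp_force: 2.0
```

Emit:
apply_moves(targets=[[[0,0,-0.04,0,-1],[0,0,-0.02,0,-1],[0,0,0,0,-1]]])

```text
clock: 3.7
eef_pos: [0.6031, -0.0147, 0.0858]
tool_rot: [0.992, 0.126, 0.001, 0.0]
ft_force: [0.7, -0.2, 11.7]
grip_width: -0.0001
grasp_force: 5.7
```

The half-press is firm at just under 12 N. Easing off a touch and holding.

Emit:
apply_moves(targets=[[[0,0,0.02,0,-1],[0,0,0,0,-1],[0,0,0,0,-1],[0,0,0,0,-1],[0,0,0,0,-1],[0,0,0,0,-1],[0,0,0,0,-1],[0,0,0,0,-1]]])

```text
clock: 4.37
eef_pos: [0.6031, -0.0146, 0.0861]
tool_rot: [0.992, 0.126, 0.001, 0.0]
ft_force: [1.5, 0.1, 6.9]
grip_width: -0.0
grasp_force: 3.5
```

Emit:
apply_moves(targets=[[[0,0,0,0,-1],[0,0,0,0,-1],[0,0,0,0,-1]]])

```text
clock: 4.62
eef_pos: [0.6031, -0.0146, 0.0861]
tool_rot: [0.992, 0.126, 0.001, 0.0]
ft_force: [1.9, -1.2, 6.6]
grip_width: 0.0001
grasp_force: 3.5
```

Held about 1.3 s at 7 N. Now the full press.

Emit:
apply_moves(targets=[[[0,0,-0.1,0,-1],[0,0,-0.1,0,-1],[0,0,-0.06,0,-1],[0,0,0,0,-1],[0,0,0,0,-1]]])

```text
clock: 5.03
eef_pos: [0.6032, -0.0147, 0.0774]
tool_rot: [0.992, 0.126, 0.002, 0.0]
ft_force: [-1.6, -1.4, 17.5]
grip_width: 0.0
grasp_force: 8.2
```

Emit:
apply_moves(targets=[[[0,0,-0.04,0,-1],[0,0,-0.02,0,-1],[0,0,0,0,-1]]])

```text
clock: 5.28
eef_pos: [0.6032, -0.0147, 0.0758]
tool_rot: [0.992, 0.126, 0.002, 0.0]
ft_force: [-2.8, -0.3, 20.2]
grip_width: 0.0001
grasp_force: 9.8
```

Fully home: 20 N at 22 mm down. Retreating straight up.

Emit:
apply_moves(targets=[[[0,0,0.3,0,-1],[0,0,0.5,0,-1],[0,0,0.7,0,-1],[0,0,0.7,0,-1],[0,0,0.7,0,-1],[0,0,0,0,-1],[0,0,0,0,-1],[0,0,0,0,-1]]])

```text
clock: 5.95
eef_pos: [0.6008, -0.0143, 0.1867]
tool_rot: [0.992, 0.126, -0.002, -0.0]
ft_force: [0.9, -0.2, -0.3]
grip_width: 0.0002
grasp_force: 0.0
```

Run:
```python
from h import *
p,d,c=cam("side");print(get_obs()["eef_pos"],get_obs()["ft_force"])
cv2.imwrite("pics/s3.png",cv2.resize(p[110:290,290:490],None,fx=3,fy=3,interpolation=cv2.INTER_CUBIC))
```

```text
[ 0.60055013 -0.01433135  0.18605162] [0.49137898 0.08677194 1.20526083]
```

View pics/s3.png

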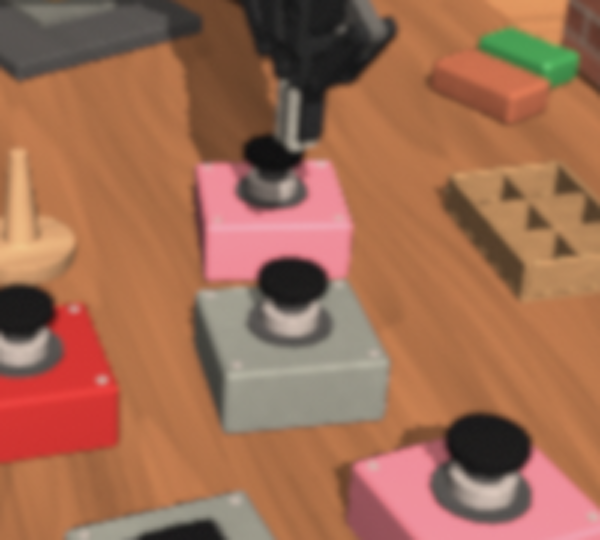

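The cap is back at its rest height, at (292,283) in the crop as before, and the gripper is clear of it.

```bash
python3 -c "
from h import *
print(order.job_done())"
```

```text
the job is handed in; nothing more can be done
None
```

The job is handed in: I held the release at half-press for about 1.3 s, pressed it fully home (22 mm down, 20 N) and let it come all the way up, without touching the lamp switch or look-alikes; I did not check the photo itself.

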